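# Check a battery module with a sprung contact thermometer

### The job

Take the yellow contact thermometer out of its rest and press its sprung nose gently and square-on against the middle of the copper plate, which lies at an unknown depth inside the blue sloped port of the battery module; hold it there steadily for about two seconds so that the sprung nose has clearly given way. Then lay the thermometer back in both forks of its rest as it lay before and let go. Do not drop it, do not push hard, and leave the bottle, the loose cells and the bin where they are.

Things in the scene. Friction and masses are not known exactly. Their poses are not given: they have to be found in the camera images.
- wand: yellow contact thermometer, loose, about 180 g: square bar 28 x 28 mm, x from -80 to +60 mm, with a black rubber band round the middle of the grip; black collar 24 mm in diameter to x = +75; steel nose 14 mm in diameter to x = +110. Origin on the bar's axis at the rubber band (grip it there, across y); x points along the axis to the nose, z up as it lies in the rest
- wand_tip (a point): centre of the red end of the thermometer's nose, 110 mm along x from the wand's origin while the nose is out. The nose is sprung: it starts to slide in at 2 N, takes about 0.6 N more per mm and bottoms after 14 mm at about 10 N
- rest: rest of the thermometer, fixed: dark steel foot 130 x 70 mm with two grey forks 12 mm thick, open at the top, at x = -52 and +52 mm. Fork floors at z = 46 mm, 36 mm wide there, cheeks flaring outward to z = 63 mm. Origin at the centre of the underside; x is the way the nose points. The wand lies in it with its origin close to x = 0, y = 0, z = 60 mm
- stand: battery module in its nest, fixed: black base 170 x 150 mm, two rows of five green cells to a height of 83 mm on its -x side, and the blue sloped port on its +x side. Origin at the centre of the underside, z up; the port looks towards +x and up
- port: blue square port fixed to the module: outer 64 x 64 mm, opening 44 x 44 mm. Origin at the centre of the opening in the plane of the rim, 64 mm above the bench; z points straight out, 35 degrees above the horizontal; y is level. The copper plate fills the opening, parallel to the rim and 4 to 20 mm below it (differs each time and is not reported: feel for it)
- bottle: bystander: cleaner bottle with a red cap, 50 mm in diameter, 130 mm tall, loose; origin at the centre of the underside
- cells: bystander: loose block of four green cells on a black foot 48 x 48 mm, 74 mm tall; origin at the centre of the underside
- bin: bystander: open black bin of nickel strips, 100 x 160 x 50 mm, loose; origin at the centre of the underside
There are look-alikes about, which are no part of the job. Of the things shaped like the wand, the yellow one is meant.

How it is judged:
By the outcome, as a careful person would: the job done as asked, in the order asked, and still so for the second after the job is handed in, with the robot touching nothing.
It also fails if it takes over 59 s, if anything falls off the work surface, if the arm or the gripper's body presses on something with over 40 N, if the wrist force passes 120 N, or if a joint passes its speed limit or range.

### The arm

A 6-joint arm with a two-finger parallel gripper is mounted at the origin on the work surface. World frame = base frame: x ahead of the robot, y to its left, z up, the work surface at z = 0. Lengths are in m, angles in rad, forces in N, time in s.
With the tool pointing down it reaches from about 0.275 to 0.875 m from the base axis. Payload 12.5 kg.
Tool frame: the origin (TCP) lies at the very end of the fingers, on their centre line; the grasp point (between the pads) lies 19 mm behind it; z points along the fingers, y is the line along which they close (so a half turn about z gives the same grasp; the last joint's range is limited). The gripper opens to 85 mm and grips with 20 to 120 N. Pads are 22 mm wide; open, the fingers measure 114 mm over their backs; the gripper's body (76 mm by 85 mm) begins 54 mm behind the grasp point. The pads swing forward as they close: fully open they stand 13 mm farther back than shut.
Start: joints at [-1.413, 0.351, 1.652, -0, 1.139, -0.085], TCP at [0.132, -0.534, 0.202] pointing down, gripper open.
Joint ranges: [-2.75, 2.75], [-0.79, 2.1], [0.01, 2.65], [-1.57, 4.71], [0.07, 3.14], [-2.87, 2.87]. Speed limits (rad/s): [2.22, 2.22, 2.79, 3.14, 3.14, 3.14].

### API

Orientations are given as a 3x3 rotation matrix whose columns are the frame's x, y, z axes.
In Python, from bench import manip gives the robot as it stands. Calls block until the motion is done:
- manip.move_ptp(position, orientation): joint-space move of the TCP to a pose.
- manip.move_l(position, attitude=None, max_speed=0.15): straight line of the TCP; attitude=None keeps the orientation; max_speed is the mean speed in m/s.
- manip.move_j(angles): joint-space move.
- manip.set_gripper(opening, effort=None): opening from 0.0 (shut) to 1.0 (fully open); effort is the grip in N (None keeps the last); returns when the fingers have stopped.
- manip.dwell(seconds).
- manip.inverse_kinematics(position, orientation): joint angles nearest the present ones, or None.
- manip.grab_frame(name): name is "side" or "top" or "wrist"; returns (picture, depth): 384x512x3 uint8, red, green, blue; 384x512 float32, m along the optical axis (not along the pixel's ray), 0 where there is no reading.
- manip.get_calibration(name): a dict with "camera_matrix" (3x3 intrinsics, pixels), "R" (3x3) and "t" (3): a world point X has camera coordinates R X + t. Camera axes: x right, y down, z forward; pixel columns grow to the right and rows downward; lengths in m; the calibration is good to about 2 mm. A picture is of the moment at which its call begins: read the wrist's pose just before it. get_calibration takes no time and is no camera call; for the wrist camera it gives the pose at the moment of the call.
A pose or a line that the arm cannot do raises manip.Unreachable and nothing moves.
- manip.sign_off(): hands the job in; it is judged then, once.
Trained networks look in the newest picture that a camera, given by its name, has taken for a name from the list of things; names that differ only in an ending like _2 or _b are one class to them, and where a whole thing is asked for, a point or a joint stands for the part that bears it (a point fixed in the world has none). Each returns a list of dicts, best first, with "confidence" (0 to 1); they miss things now and then, are a little off and sometimes report something else, mostly with a low value. They report only what shows in the picture. A call takes as long as a camera call. They do not tell look-alikes from the thing itself.
- manip.look_for(camera, name): "at" ([x, y, z] in m, in world coordinates, good to about 4 mm: the middle of the surface that is visible of it).
Readings, each from a call of its own:
- manip.current_time(): time.
- manip.current_qpos(): joint angles.
- manip.current_joint_vel(): joint speeds.
- manip.current_joint_torque(): joint torques, N m.
- manip.current_ee_pos(): TCP position.
- manip.current_tcp_rot(): TCP orientation.
- manip.current_force(): force on the tool from outside, world axes, zero at the start.
- manip.current_ft_torque(): the same for the moment, N m.
- manip.current_grip_width(): opening from 0.0 (shut) to 1.0 (fully open).
- manip.current_grip_force(): force on a finger pad.
Only numpy, scipy, OpenCV 4.12 (cv2) and the standard library are available. Lean on these libraries where they do the work, as an engineer would, in place of code of your own. Each camera call takes 0.05 s, during which the arm holds its last target. There are 200 camera calls.

## Working session

There is one attempt and no reset: what is moved stays moved. The work goes in short steps, each a Python script; the robot and the scene stay as the last script left them, time stands still between calls to the robot, and variables do not carry over. Pictures are saved under pics/ and viewed, at most 10 in all, crops included, and the job is handed in when it is done.

```bash
ls; mkdir -p pics
python3 - <<'E'
from bench import manip
import cv2,numpy as np
for c in ("side","top"):
    p,d=manip.grab_frame(c); cv2.imwrite(f"pics/{c}0.png",p[:,:,::-1]); np.savez(f"{c}0.npz",p=p,d=d)
    for n in ("wand","wand_tip","rest","stand","port","bottle","cells","bin"):
        print(c,n,[(np.round(r["at"],3).tolist(),round(r["confidence"],2)) for r in manip.look_for(c,n)][:4])
print(manip.current_time())
E
```

```text
pics
side wand [([0.603, 0.381, 0.029], 0.95), ([0.411, 0.634, 0.033], 0.71), ([0.396, 0.37, 0.026], 0.56)]
side wand_tip [([0.31, 0.357, 0.02], 0.64), ([0.335, 0.59, 0.018], 0.6)]
side rest [([0.498, 0.189, 0.012], 0.66)]
side stand [([0.502, -0.2, 0.037], 0.89)]
side port [([0.551, -0.205, 0.068], 0.77)]
side bottle [([0.408, 0.011, 0.073], 0.85), ([0.549, -0.207, 0.072], 0.27)]
side cells []
side bin [([0.754, -0.044, 0.017], 0.76)]
top wand [([0.5, 0.184, 0.071], 0.78), ([0.407, 0.361, 0.027], 0.74), ([0.556, -0.224, 0.07], 0.71), ([0.612, 0.366, 0.029], 0.7)]
top wand_tip [([0.316, 0.348, 0.022], 0.56), ([0.685, 0.319, 0.023], 0.43)]
top rest [([0.501, 0.187, 0.013], 0.75)]
top stand [([0.528, -0.218, 0.034], 0.97)]
top port [([0.555, -0.222, 0.07], 0.9)]
top bottle [([0.42, 0.007, 0.092], 0.61)]
top cells [([0.6, 0.016, 0.075], 0.86), ([0.501, 0.186, 0.012], 0.66)]
top bin [([0.751, -0.043, 0.013], 0.64)]
0.9
```

View pics/side0.png

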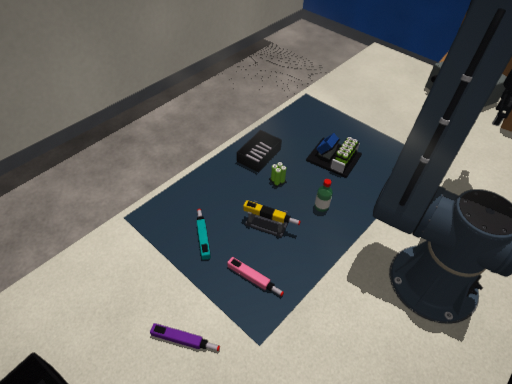

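View pics/top0.png

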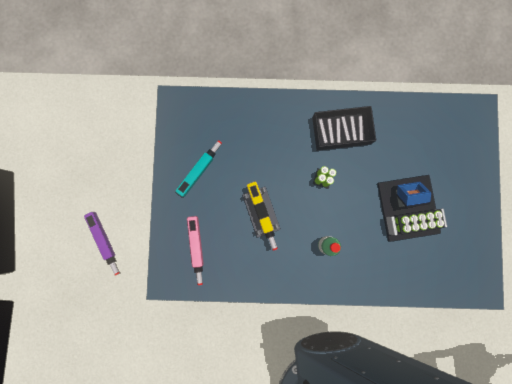

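Top picture: the yellow wand lies at px (260,210) with its nose at (275,247), towards the robot. The blue port at (413,194) faces away from the robot. Next I get rough poses from the depth data, then wrist close-ups.

```bash
cat > h.py <<'E'
from bench import manip
import cv2,numpy as np
from scipy.spatial.transform import Rotation as Ro
Z=np.array([0,0,1.])
def pts(d,cal,mask):
    v,u=np.nonzero(mask&(d>0)); K=np.array(cal["camera_matrix"]); z=d[v,u]
    c=np.stack([(u-K[0,2])/K[0,0]*z,(v-K[1,2])/K[1,1]*z,z],1)
    return (c-np.array(cal["t"]))@np.array(cal["R"])
def hsv(p,lo,hi): return cv2.inRange(cv2.cvtColor(p,cv2.COLOR_RGB2HSV),lo,hi)>0
yellow=lambda p:hsv(p,(20,150,60),(32,255,255))
blue=lambda p:hsv(p,(105,170,60),(122,255,255))
def down(yaw):  # tool down, tool x at yaw
    x=np.array([np.cos(yaw),np.sin(yaw),0]); return np.stack([x,np.cross(-Z,x),-Z],1)
def snap(name,cam="wrist"):
    cal=manip.get_calibration(cam); p,d=manip.grab_frame(cam)
    cv2.imwrite(f"pics/{name}.png",p[:,:,::-1]); np.savez(f"{name}.npz",p=p,d=d,**{k:np.array(cal[k]) for k in("camera_matrix","R","t")})
    return p,d,cal
E
python3 - <<'E'
from h import *
f=np.load("top0.npz"); cal=manip.get_calibration("top")
for n,m in(("y",yellow),("b",blue)):
    P=pts(f["d"],cal,m(f["p"])); P=P[(P[:,2]>.03)&(P[:,2]<.12)]
    c=np.median(P,0); u,s,v=np.linalg.svd(P[:,:2]-P[:,:2].mean(0)); print(n,len(P),c.round(3),P.mean(0).round(3),v[0],P.min(0).round(3),P.max(0).round(3))
print(manip.current_tcp_rot())
c=manip.get_calibration("wrist"); T=manip.current_tcp_rot()
print("cam in tool",np.round(np.array(T).T@(-np.array(c["R"]).T@np.array(c["t"])-manip.current_ee_pos()),3)); print((np.array(c["R"])@T).round(2), c["camera_matrix"])
for yaw in (np.pi-.0,0,-.3,np.pi-.3,-np.pi+.3,.3):
    for p in ((.5,.185,.3),(.6,-.2,.3)): print(yaw,p,np.round(manip.inverse_kinematics(p,down(yaw)),2))
E
```

```text
y 309 [0.521 0.186 0.075] [0.508 0.187 0.075] [-0.93065873 -0.36588841] [0.447 0.154 0.07 ] [0.58  0.224 0.08 ]
  return _methods._mean(a, axis=axis, dtype=dtype,
  ret = um.true_divide(
<stdin>:5: RuntimeWarning: Mean of empty slice.
Traceback (most recent call last):
ValueError: zero-size array to reduction operation minimum which has no identity
```

Run:
```python
from h import *
f=np.load("top0.npz"); h=cv2.cvtColor(f["p"],cv2.COLOR_RGB2HSV); print(h[186:200:3,398:430:5].tolist())
print(manip.current_tcp_rot())
c=manip.get_calibration("wrist"); T=manip.current_tcp_rot()
print("cam in tool",np.round(np.array(T).T@(-np.array(c["R"]).T@np.array(c["t"])-manip.current_ee_pos()),3)); print((np.array(c["R"])@T).round(2), c["camera_matrix"])
for yaw in (np.pi,0,-2.77,.37):
    for p in ((.5,.185,.3),(.6,-.2,.3)):
        q=manip.inverse_kinematics(p,down(yaw)); print(yaw,p,None if q is None else np.round(q,2))
```

```text
[[[108, 152, 97], [107, 165, 147], [106, 165, 151], [107, 163, 150], [108, 140, 82], [107, 160, 126], [105, 9, 57]], [[108, 139, 77], [107, 165, 127], [107, 163, 150], [109, 137, 145], [111, 101, 76], [108, 144, 87], [109, 99, 85]], [[107, 140, 80], [107, 145, 86], [9, 107, 155], [11, 136, 159], [2, 83, 111], [107, 166, 143], [107, 161, 135]], [[108, 120, 66], [108, 131, 76], [107, 161, 139], [107, 164, 154], [107, 165, 150], [107, 160, 148], [107, 161, 150]], [[98, 20, 52], [108, 139, 77], [107, 165, 148], [107, 165, 150], [106, 165, 150], [107, 162, 148], [107, 160, 148]]]
[[ 9.70666345e-01  2.40430542e-01  7.94664790e-06]
 [ 2.40430543e-01 -9.70666345e-01 -1.95423594e-05]
 [ 3.01496360e-06  2.08797275e-05 -1.00000000e+00]]
cam in tool [ 0.084 -0.001 -0.173]
[[-0.    1.    0.  ]
 [-0.95  0.   -0.32]
 [-0.32 -0.    0.95]] [[264.94142636   0.         251.81741611]
 [  0.         264.94142636 189.63648865]
 [  0.           0.           1.        ]]
3.141592653589793 (0.5, 0.185, 0.3) [ 0.27  0.24  1.56 -0.    1.34 -1.3 ]
3.141592653589793 (0.6, -0.2, 0.3) [-0.4   0.43  1.29 -0.    1.42 -1.97]
0 (0.5, 0.185, 0.3) [ 0.27  0.24  1.56 -0.    1.34  1.84]
0 (0.6, -0.2, 0.3) [-0.4   0.43  1.29 -0.    1.42  1.18]
-2.77 (0.5, 0.185, 0.3) [ 0.27  0.24  1.56 -0.    1.34 -1.68]
-2.77 (0.6, -0.2, 0.3) [-0.4   0.43  1.29 -0.    1.42 -2.34]
0.37 (0.5, 0.185, 0.3) [ 0.27  0.24  1.56 -0.    1.34  1.47]
0.37 (0.6, -0.2, 0.3) [-0.4   0.43  1.29 -0.    1.42  0.81]
```

```bash
sed -i 's/(105,170,60),(122/(102,125,90),(114/' h.py
python3 - <<'E'
from h import *
manip.move_ptp((.57,-.21,.22),down(0)); snap("port1")
for n in ("port","stand"): print(n,[(np.round(r["at"],3),r["confidence"]) for r in manip.look_for("wrist",n)])
manip.move_ptp((.52,.19,.22),down(.37)); snap("wand1")
for n in ("wand","wand_tip","rest"): print(n,[(np.round(r["at"],3),r["confidence"]) for r in manip.look_for("wrist",n)])
print(manip.current_time())
a=np.hstack([cv2.imread(f"pics/{n}.png") for n in("port1","wand1")]); cv2.imwrite("pics/both.png",cv2.resize(a,(800,300),interpolation=cv2.INTER_AREA))
E
```

```text
port [(array([ 0.563, -0.233,  0.068]), 0.66)]
stand [(array([ 0.542, -0.233,  0.047]), 0.66)]
wand [(array([0.515, 0.191, 0.074]), 0.93), (array([0.424, 0.365, 0.03 ]), 0.78), (array([0.616, 0.371, 0.026]), 0.66), (array([ 0.746, -0.015,  0.009]), 0.43)]
wand_tip [(array([0.414, 0.148, 0.066]), 0.65), (array([0.314, 0.345, 0.024]), 0.64), (array([0.676, 0.324, 0.021]), 0.45)]
rest [(array([0.504, 0.182, 0.014]), 0.72)]
4.7083
```

View pics/both.png

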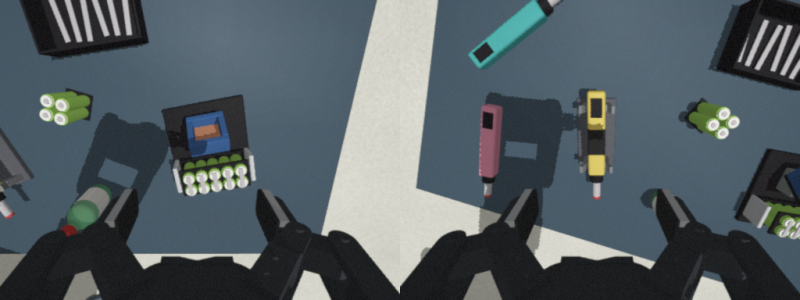

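The left half shows the blue port with copper inside at about (207,132). The right half shows the yellow wand at (597,137) with its nose down at (597,190), aligned with the tool. Next I fit both precisely.

```bash
cat > fit.py <<'E'
from h import *
def port(name):
    f=np.load(name+".npz"); P=pts(f["d"],f,blue(f["p"])); P=P[(np.abs(P[:,2]-.064)<.05)&(np.hypot(P[:,0]-.56,P[:,1]+.225)<.07)]
    rng=np.random.default_rng(0); best=(0,)
    for _ in range(3000):
        a,b,c=P[rng.choice(len(P),3)]; n=np.cross(b-a,c-a); L=np.linalg.norm(n)
        if L<2e-4: continue
        n/=L; n*=np.sign(n[2])
        if abs(np.degrees(np.arcsin(n[2]))-35)>6: continue
        I=np.abs((P-a)@n)<.002
        if I.sum()>best[0]: best=(I.sum(),I)
    Q=P[best[1]]; c=Q.mean(0); n=np.linalg.svd(Q-c)[2][2]; n*=np.sign(n[2])
    yaw=np.arctan2(n[1],n[0]); print("blue",len(P),"inl",len(Q),"elev",np.degrees(np.arcsin(n[2])),"yaw",np.degrees(yaw))
    y=np.array([-np.sin(yaw),np.cos(yaw),0]); x=np.cross(y,n)
    uv=np.stack([(Q-c)@x,(Q-c)@y],1); r=cv2.minAreaRect((uv*1000).astype(np.float32)); print("rect",r,"pct",np.percentile(uv*1000,[1,99],axis=0))
    ctr=c+(r[0][0]*x+r[0][1]*y)/1000; print("centre",ctr.round(4))
    M=hsv(f["p"],(3,80,60),(18,200,255)); C=pts(f["d"],f,M); C=C[np.linalg.norm(C-ctr,axis=1)<.04]
    print("copper",len(C),C.mean(0).round(4),"below rim",np.percentile((C-ctr)@n,[10,50,90]).round(4), [np.percentile((C-ctr)@k,[2,98]).round(4) for k in(x,y)])
def wand(name):
    f=np.load(name+".npz"); P=pts(f["d"],f,yellow(f["p"])); P=P[(P[:,2]>.066)&(P[:,2]<.085)]
    r=cv2.minAreaRect((P[:,:2]*1000).astype(np.float32)); print("wand",len(P),r,"z",np.percentile(P[:,2],[10,50,90]).round(4))
    q=cv2.boxPoints(r); e=max((q[1]-q[0],q[2]-q[1]),key=np.linalg.norm); e/=np.linalg.norm(e); e*=-np.sign(e[0]); c=np.array(r[0])/1000
    print("dir",e,"yaw of -x",np.degrees(np.arctan2(-e[1],-e[0])),"origin",c+.010*e)
    t=(P[:,:2]-c)@e; a,b=P[t<-.04].mean(0),P[t>.04].mean(0); print("ends",a.round(4),b.round(4),np.degrees(np.arctan2(*(a-b)[1::-1])))
if __name__=="__main__": port("port1"); wand("wand1"); wand_z=0
E
python3 fit.py
```

```text
blue 1683 inl 966 elev 35.235146014745816 yaw 10.434917530174445
rect ((1.6496734619140625, 1.5152511596679688), (63.32643508911133, 65.38606262207031), 89.76670837402344) pct [[-30.12052027 -29.73216851]
 [ 32.56389606  32.78769   ]]
centre [ 0.5765 -0.2248  0.065 ]
copper 492 [ 0.5656 -0.2268  0.0493] below rim [-0.0188 -0.018  -0.0174] [array([-0.0066,  0.0199]), array([-0.02,  0.02])]
wand 23 ((528.9780883789062, 197.44247436523438), (8.170193672180176, 18.235990524291992), 22.680261611938477) z [0.0734 0.0744 0.0756]
dir [-0.38559005  0.92267025] yaw of -x -67.31962 origin [0.52512219 0.20666918]
ends [nan nan nan] [nan nan nan] nanfit.py:24: RuntimeWarning: Mean of empty slice.
  t=(P[:,:2]-c)@e; a,b=P[t<-.04].mean(0),P[t>.04].mean(0); print("ends",a.round(4),b.round(4),np.degrees(np.arctan2(*(a-b)[1::-1])))
  ret = um.true_divide(
```

```bash
sed -i 's/(20,150,60),(32/(17,90,60),(34/' h.py; python3 fit.py|grep -A9 wand
python3 - <<'E'
from h import *
f=np.load("wand1.npz"); h=cv2.cvtColor(f["p"],cv2.COLOR_RGB2HSV); print(h[120:215:12,252].tolist())
P=pts(f["d"],f,(h[...,2]>150)&(h[...,1]<90)); 
d=np.array([-.93,-.36]); P=P[(P[:,2]>.05)&(P[:,2]<.08)&(np.hypot(P[:,0]-.51,P[:,1]-.187)<.13)]; print("nose",len(P),P.mean(0),P[:,2].max())
E
```

```text
wand 1438 ((514.0069580078125, 188.46212768554688), (143.36947631835938, 27.65968132019043), 21.534015655517578) z [0.0724 0.0742 0.0753]
dir [-0.9301999 -0.3670535] yaw of -x 21.534012 origin [0.50470496 0.18479159]
ends [0.5693 0.2103 0.0739] [0.4635 0.169  0.0739] 21.30362527551286
[[25, 125, 225], [126, 25, 52], [0, 11, 46], [25, 129, 224], [105, 16, 31], [140, 16, 47], [120, 10, 51], [25, 130, 221]]
nose 135 [0.42090915 0.1518011  0.06637873] 0.06912142172911875
```

```bash
cat >> h.py <<'E'
W=np.array([.5047,.1848,.060]); WY=np.radians(21.4); RG=down(WY); G=.022  # TCP beyond wand axis
PC=np.array([.5765,-.2248,.065]); py=np.radians(10.4); e=np.radians(35)
N=np.array([np.cos(e)*np.cos(py),np.cos(e)*np.sin(py),np.sin(e)]); yt=np.array([np.sin(py),-np.cos(py),0]); RP=np.stack([N,yt,np.cross(N,yt)],1)
def tcp(s,up=0): return PC+N*s+Z*up+RP[:,2]*G   # s = distance of wand origin from rim
E
python3 - <<'E'
from h import *
for s,u in((.15,.09),(.13,0),(.085,0)): print(manip.inverse_kinematics(tcp(s,u),RP))
g=W+[0,0,-G]
manip.move_l(g+[0,0,.08],RG,.2); manip.set_gripper(1.0,60); manip.move_l(g,max_speed=.1)
print("before",manip.current_force().round(2))
manip.set_gripper(0.0,60); print(manip.current_grip_width(),manip.current_grip_force(),manip.current_force())
manip.move_l(g+[0,0,.05],max_speed=.08); print(manip.current_force(),manip.current_grip_width()); manip.move_l(g+[0,0,.19],max_speed=.2)
p,d,cal=snap("held"); P=pts(d,cal,yellow(p)); t=(P-manip.current_ee_pos())@manip.current_tcp_rot(); t=t[(abs(t[:,1])<.03)&(abs(t[:,2]+.035)<.02)]
print(len(t),t.mean(0),t.min(0),t.max(0)); a=t[t[:,0]>.04].mean(0);b=t[t[:,0]<-.03].mean(0);print(a,b)
print(manip.current_time())
E
```

```text
[-0.48030571  0.45731579  1.57594671  0.58583877  0.69129757  0.5302296 ]
[-0.49779918  0.56507085  1.68768011  0.79334972  0.5300934   0.26665805]
[-0.54022787  0.56139193  1.78055471  0.92204565  0.49561948  0.0867221 ]
before [0.62 0.67 0.47]
0.30332564835615256 59.0936279296875 [-1.39358419 -0.25548737  6.57061466]
[-0.83721546  0.3391593  -1.83242013] 0.297698106235245
5728 [ 0.02205849 -0.0004176  -0.03581321] [-0.06814283 -0.01443856 -0.03906041] [ 0.08126326  0.01346161 -0.02457286]
[ 0.06528249 -0.00047147 -0.03569767] [-0.04303608 -0.00032199 -0.03577844]
8.8083
```

View pics/held.png

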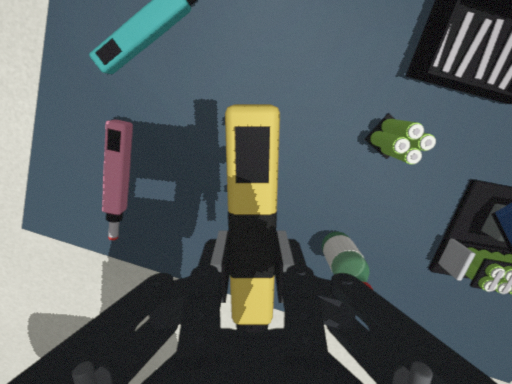

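The wand is held straight and centred, and its axis is where I expected it. Now to the port, feeling for the plate.

```bash
cat >> h.py <<'E'
def fN(k=8):
    F=[]
    for _ in range(k): F.append(manip.current_force()); manip.dwell(.02)
    return np.mean(F,0)@RP, np.std(F,0).max()
E
python3 - <<'E'
from h import *
manip.move_ptp(tcp(.15,.09),RP); manip.move_l(tcp(.15),max_speed=.15); manip.move_l(tcp(.110),max_speed=.1)
manip.dwell(.2); b,s=fN(); print("base",b,s,manip.current_time())
s=.102; manip.move_l(tcp(s),max_speed=.05); print(s,fN()[0]-b)
while s>.082:
    s-=.001; manip.move_l(tcp(s),max_speed=.02); f=fN(4)[0]-b; print(round(s,4),f.round(2))
    if f[0]>3.0 or np.linalg.norm(f[1:])>4: break
print(manip.current_time(),manip.current_ee_pos()-tcp(s)); snap("press","side"); snap("pressw")
E
```

```text
base [-1.10952429 -0.03698399  1.8204233 ] 0.683655736444333 12.025
0.102 [ 0.06246244  0.3543998  -0.37628249]
0.101 [ 0.17  0.4  -0.04]
0.1 [ 0.    0.22 -0.24]
0.099 [ 0.2  -0.04 -0.16]
0.098 [-0.09  0.01 -0.34]
0.097 [-0.33 -0.05 -0.18]
0.096 [-0.09  0.02 -0.05]
0.095 [-0.26  0.18 -0.51]
0.094 [ 0.05 -0.21 -0.2 ]
0.093 [-0.12  0.44  0.06]
0.092 [-0.19  0.01  0.03]
0.091 [-0.2   0.11 -0.08]
0.09 [ 1.58 -0.26 -0.72]
0.089 [ 3.05 -0.33 -0.65]
16.5833 [ 1.43974103e-04 -3.60585895e-05  1.67973249e-04]
```

Run:
```python
from h import *
a=cv2.imread("pics/pressw.png"); b=cv2.imread("pics/press.png")[90:200,280:400]
cv2.imwrite("pics/pr.png",np.hstack([cv2.resize(a,(400,300)),cv2.resize(b,(327,300),interpolation=cv2.INTER_CUBIC)]))
```

```text
(no output)
```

View pics/pr.png

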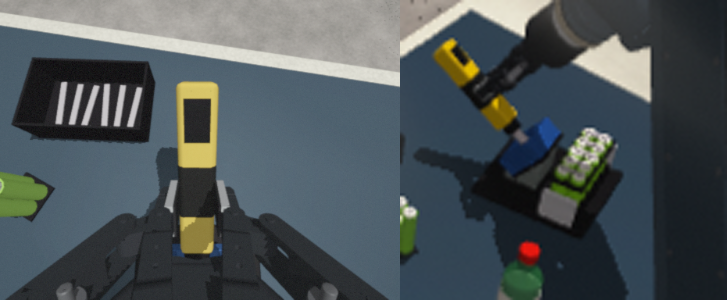

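The right half shows the nose entering the middle of the port square-on; the left half shows the wand still straight in the grip. I'll compress the nose further, hold, and retreat.

Run:
```python
from h import *
b=np.array([-1.11,-.04,1.82])
manip.move_l(tcp(.0845),max_speed=.01); t=manip.current_time()
print(fN()[0]-b); manip.dwell(2.3); print(fN()[0]-b,manip.current_time()-t)
manip.move_l(tcp(.110),max_speed=.04); print(fN()[0]-b)
manip.move_l(tcp(.15),max_speed=.1); manip.move_l(tcp(.15,.09),max_speed=.15)
g=W+[0,0,-G]; manip.move_ptp(g+[0,0,.19],RG); manip.dwell(.2)
p,d,cal=snap("held2"); P=pts(d,cal,yellow(p)); t=(P-manip.current_ee_pos())@manip.current_tcp_rot(); t=t[(abs(t[:,1])<.03)&(abs(t[:,2]+.035)<.02)]
print(len(t),t.mean(0),t.min(0),t.max(0)); print(t[t[:,0]>.04].mean(0),t[t[:,0]<-.03].mean(0))
print(manip.current_time(),manip.current_grip_width())
```

```text
[ 5.12041698 -0.07297044 -1.20738972]
[ 5.39618196  0.64893189 -0.80348292] 2.566700000000001
[0.1037805  0.08757944 0.11003515]
5728 [ 0.02193671 -0.00029403 -0.03553281] [-0.06702402 -0.01439495 -0.03832357] [ 0.08119699  0.01353507 -0.02548661]
[ 0.0653149  -0.00035804 -0.03540403] [-0.04309453 -0.00023634 -0.03550892]
23.9 0.30349615067454694
```

The plate was pressed at about 5 N for 2.5 s and the wand did not slip in the grip. Now I lay it back.

Run:
```python
from h import *
g=W+[0,0,-G]
manip.move_l(g+[0,0,.03],max_speed=.15); manip.move_l(g+[0,0,.004],max_speed=.04)
for dz in (.003,.002,.001,.0005,0):
    manip.move_l(g+[0,0,dz],max_speed=.02); f=fN(5)[0]@RP.T; print(dz,f.round(2))
    if f[2]>2: break
manip.set_gripper(.45,20); manip.set_gripper(1.0); manip.dwell(.3); print(manip.current_grip_force(),manip.current_force())
manip.move_l(g+[0,0,.08],max_speed=.1); manip.move_ptp((.52,.19,.22),down(.37)); manip.dwell(.2)
snap("wand2"); snap("top2","top"); import fit; fit.wand("wand2"); fit.wand("wand1"); print(manip.current_time())
a=np.hstack([cv2.imread(f"pics/{n}.png") for n in("wand2","top2")]); cv2.imwrite("pics/end.png",cv2.resize(a,(800,300),interpolation=cv2.INTER_AREA))
```

```text
0.003 [ 0.14  0.19 -1.5 ]
0.002 [ 0.25  0.12 -2.19]
0.001 [-0.1  -0.04 -1.61]
0.0005 [-0.07 -0.   -0.75]
0 [-2.39 -1.51  5.91]
0.0 [ 0.06182899 -1.21839076  0.4107827 ]
wand 1434 ((514.05322265625, 189.51133728027344), (142.4600372314453, 27.281782150268555), 21.46399688720703) z [0.0727 0.0743 0.0754]
dir [-0.93064773 -0.36591658] yaw of -x 21.463999 origin [0.50474675 0.18585217]
ends [0.5692 0.211  0.074 ] [0.4638 0.1701 0.0741] 21.236800724955277
wand 1438 ((514.0069580078125, 188.46212768554688), (143.36947631835938, 27.65968132019043), 21.534015655517578) z [0.0724 0.0742 0.0753]
dir [-0.9301999 -0.3670535] yaw of -x 21.534012 origin [0.50470496 0.18479159]
ends [0.5693 0.2103 0.0739] [0.4635 0.169  0.0739] 21.30362527551286
30.4333
```

View pics/end.png

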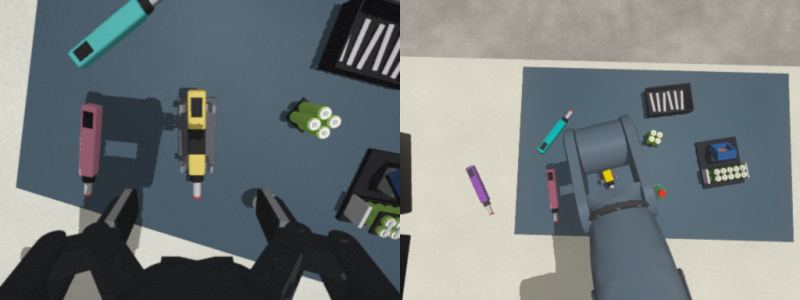

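The wand at (197,140) in the wrist view lies in both forks, within about 1 mm of where it was. The bystanders look unmoved.

```bash
python3 -c "
from bench import manip
print(manip.sign_off())"
```

```text
the job is handed in; nothing more can be done
None
```

The job is done and handed in: the thermometer pressed the copper plate square-on at about 5 N for roughly 2.5 s, with its nose about 6 mm in. It now lies released in both forks within about 1 mm of where it was, at about 30 s on the robot's clock, and the bystanders look unmoved.

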